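# Clamp the purple-capped tube rack on its mixer

### The arm

A 7-joint arm with a two-finger parallel gripper is mounted at the origin on the work surface. World frame = base frame: x ahead of the robot, y to its left, z up, the work surface at z = 0. Lengths are in m, angles in rad, forces in N, time in s.
With the tool pointing down it reaches from about 0.4 to 0.85 m from the base axis. Payload 4.5 kg.
Tool frame: the origin (TCP) lies on the centre line of the jaws, within the pads' length; the fingertips stand 11 mm ahead of it and the grasp point (between the pads) lies 8 mm behind it (ctrl.tip_extent is the z of the fingertips in the tool frame, in m); z points along the fingers, y is the line along which they close (so a half turn about z gives the same grasp; the last joint's range is limited). The gripper opens to 88 mm and grips with 3 to 60 N. Pads are 18 mm wide; open, the fingers measure 123 mm over their backs; the gripper's body (75 mm by 187 mm) begins 45 mm behind the grasp point.
Start: joints at [-1.304, 0.689, -0.195, 1.565, 0.157, 0.902, -0.215], TCP at [0.144, 0.608, 0.21] pointing down, gripper open.
Joint ranges: [-3.01, 3.01], [-0.46, 2.08], [-1.47, 1.51], [0.13, 2.56], [-1, 4.14], [0.04, 2.09], [-2.66, 2.66]. Speed limits (rad/s): [2.57, 2.57, 3.14, 3.14, 3.14, 3.14, 3.14].

### API

Orientations are given as [roll, pitch, yaw] about the fixed x, y, z axes, in that order (R = Rz(yaw) Ry(pitch) Rx(roll)).
In Python, from cell import ctrl, imaging gives the robot as it stands. The module is installed in compiled form; this text tells all that it offers.
- The arm moves only by the tool jog_arm, never from a script. Its argument "deltas" is a list of rows, each a list of 3 entries, a list of its own where there are three numbers: the shift along the tool's x, y, z in mm, then the turn, a rotation vector about the tool's x, y, z in rad, then the opening, from -1 (shut) to 1 (fully open). A call has 1 to 12 rows; each row shifts and turns the commanded pose from where the row before left it, along the tool's axes as they then stand; what a row does not reach is not made up. A row lasts 1/8 s, in which the tool goes at most 62.5 mm and 10.7 degrees, less where a joint would pass 70% of its speed; a pose out of reach is approached as far as the arm can. A call with a gripper value outside its range is refused whole. The fingers move at their own pace and stop on an object; "newtons" is the grip in N (left out, the last holds). Time passes only in rows, so rows that do not move let the fingers close. It gives the time, the measured TCP pose, the force, the opening and the grip force at its end, in the units of the state.
- ctrl.sense(): the state, without advancing time (a new reading comes with each control period).
- imaging.camera(name): name is "scene" or "side" or "wrist"; returns a dict with "color" (420x560x3 uint8, red, green, blue), "fx", "fy", "cx", "cy" (pixels), "R" (3x3) and "t" (3): a world point X has camera coordinates R X + t. Camera axes: x right, y down, z forward; pixel columns grow to the right and rows downward; lengths in m; the calibration is good to about 2 mm. A picture is of the moment at which its call begins. There is no depth.
- ctrl.close_job(): hands the job in; it is judged then, once.
The state is a dict: "time_s": time; "q": joint angles; "qvel": joint speeds; "effort": joint torques, N m; "tool_pos": TCP position; "tool_rot": TCP orientation; "wrist_force": force on the tool from outside, world axes, zero at the start; "moment": the same for the moment, N m; "grip_width": finger opening in m; "finger_force": force on a finger pad.
Only numpy, scipy, OpenCV 4.12 (cv2) and the standard library are available. Lean on these libraries where they do the work, as an engineer would, in place of code of your own. Each camera call takes 0.05 s, during which the arm holds its last target. There are 200 camera calls.

### The job

Two small mixers stand on the lab bench, each with a loose rack of blood tubes in an open trigger clamp. Clamp the rack with the purple caps: squeeze its clamp's orange twin trigger again and again, letting it spring back each time, until the sliding jaw has pushed the rack against the fixed stop and grips it firmly, then leave the trigger free. Do not push the rack or the jaw's pad yourself, leave the yellow-capped rack and its clamp as they are, and do not disturb the two jugs and the blue box.

Things in the scene. Friction and masses are not known exactly. Their poses are not given: they have to be found in the camera images.
- clamp_a: Mixer whose clamp holds the purple-capped rack; fixed. White base 300 x 116 mm, grey tray top 40 mm above the bench. Origin: centre of the underside. x runs along the clamp's steel bar to the fixed aluminium stop (at the +x end, 95 mm high); z is up. At x = -90 mm stands the black ratchet head (62 x 42 mm, top 84 mm above the bench) with the two orange trigger paddles.
- grip_a (a point): Point midway between clamp_a's two upright orange paddles, 136 mm above the bench: squeeze here. Axes as clamp_a; paddles at +y and -y, tops 154 mm above the bench, 26 mm wide along x, 8 mm thick, 62 mm over their outer faces at rest, about 32 mm fully squeezed. They pivot 76 mm above the bench and swing inwards together (geared: pushing one moves both).
- trigger_a (a joint): Swing of the paddles (rad): 0 at rest, 0.25 fully squeezed. A full squeeze takes 5 to 20 N on each paddle and drives the jaw about 12 mm (its teeth are 6 mm apart). Let go, the paddles spring back to rest by themselves and the jaw stays. Once the rack is gripped hard they no longer go in fully; squeezing on does no harm.
- jaw_a (a joint): Travel of the sliding jaw (black plate with the orange sprung pad) towards the stop (m), 0 to 0.064, starts at 0 to 0.02. Moves forward by the trigger, does not come back. Pad face at x = 20 mm + this in clamp_a while its spring (0.9 N per mm) is relaxed. With the rack at the stop the pad touches it at about 0.054; beyond 0.060 the grip is firm; at the end, 0.064, about 9 N.
- pad_a: Orange pad of clamp_a's jaw, a plate 80 x 36 mm, 6 mm thick, that presses on the rack. Its front face lies 20 mm in +x from this origin.
- rack_purple: White tube rack with twelve purple-capped tubes, 64 mm along x, 84 mm along y, 84 mm high over the caps, 0.25 to 0.5 kg, loose on the tray of clamp_a between jaw and stop. Origin: centre of its underside; axes about as clamp_a. It touches the fixed stop when its origin is at x = 106 mm in clamp_a; it starts 5 to 14 mm short of that.
- clamp_b: The other, identical mixer and clamp, holding the yellow-capped rack: not to be touched. Origin and axes as clamp_a, the paddles likewise at x = -90 mm.
- jaw_top_b (a point): Top middle of the black jaw plate of clamp_b, 86 mm above the bench. To be left where it is.
- rack_yellow: Same tube rack with yellow caps, loose on clamp_b's tray. To be left alone.
- jug_green: Bystander: white reagent jug with a green cap, 60 x 75 mm, 138 mm high, loose on the bench. Origin: centre of the underside.
- jug_blue: Bystander: white reagent jug with a blue cap, same size. Origin: centre of the underside.
- tip_box: Bystander: blue pipette-tip box with a white band, 120 x 85 x 60 mm, loose on the bench. Origin: centre of the underside.
Things that resemble listed ones, but are neither listed nor needed, are in the scene too. What is meant by the rack_purple is not green, and is the smaller of those in its own colour.

How it is judged:
On the way, in this order (a step that is already met when the one before it is completed fails the run):
1. the trigger is squeezed once (past 0.1 rad) (value of joint trigger_a above 0.1 rad), for 0.05 s.
2. the trigger is let go (below 0.05 rad) (value of joint trigger_a below 0.05 rad), for 0.05 s.
3. the trigger is squeezed a second time (past 0.1 rad) (value of joint trigger_a above 0.1 rad), for 0.05 s.
4. the trigger is let go (below 0.05 rad) (value of joint trigger_a below 0.05 rad), for 0.05 s.
5. the trigger is squeezed a third time (past 0.1 rad) (value of joint trigger_a above 0.1 rad), for 0.05 s.
6. the trigger is let go (below 0.05 rad) (value of joint trigger_a below 0.05 rad), for 0.05 s.
At the end, for the whole second after the job is handed in: The orange pad presses on the purple-capped rack with more than 4 N, the rack stands upright (within 0.1 rad) and at rest within 4 mm of the fixed stop, and the trigger is back at rest (below 0.05 rad) (contact force between pad_a and rack_purple above 4 N and x of rack_purple in the frame of clamp_a above 0.102 m and value of joint trigger_a below 0.05 rad and angle between rack_purple's own z axis and vertical below 0.1 rad and linear speed of rack_purple below 0.02 m/s); the robot touches nothing.
It fails at once if the jaw's pad or the purple rack is pushed by the robot (contact force between any of the fingers, the arm and pad_a above 3 N or contact force between any of the fingers, the arm and rack_purple above 3 N).
It fails at once if the yellow-capped rack is moved by over 10 mm, or its clamp's jaw by over 4 mm (distance of rack_yellow from where it was at the start of the episode above 0.01 m or distance of jaw_top_b from where it was at the start of the episode above 0.004 m).
It fails at once if a jug or the blue box is moved by over 15 mm (distance of any of jug_green, jug_blue, tip_box from where it was at the start of the episode above 0.015 m).
It also fails if it takes over 42 s, if anything falls off the work surface, if the arm or the gripper's body presses on something with over 40 N, if the wrist force passes 120 N, or if a joint passes its speed limit or range.

## Working session

There is one attempt and no reset: what is moved stays moved. The work goes in short steps, Python scripts to look and compute and a tool call to move; the robot and the scene stay as the last step left them, time stands still between calls to the robot, and variables do not carry over. Pictures are saved under pics/ and viewed, at most 10 in all, crops included, and the job is handed in when it is done.

Besides the shell and the picture viewer there is one more tool, called after ">>>" by a JSON object that holds its "fn" and its "kwargs", one argument or row to a line. jog_arm: Moves the arm, as the interface text tells. Its arguments: {"type":"object","properties":{"deltas":{"type":"array"},"newtons":{"type":"number"}},"required":["deltas"]}

```bash
mkdir -p pics; cat > h.py <<'E'
import numpy as np, cv2, pickle
from cell import ctrl, imaging
def ray(c,u,v):
    R=np.array(c['R']);t=np.array(c['t'])
    d=R.T@np.array([(u-c['cx'])/c['fx'],(v-c['cy'])/c['fy'],1.]); return -R.T@t,d
def onz(c,u,v,z):
    o,d=ray(c,u,v); return o+d*(z-o[2])/d[2]
def proj(c,X):
    p=np.array(c['R'])@np.array(X)+np.array(c['t']); return c['fx']*p[0]/p[2]+c['cx'],c['fy']*p[1]/p[2]+c['cy']
E
python3 - <<'E'
from h import *
for n in ['scene','side']:
    c=imaging.camera(n); pickle.dump(c,open(n+'.pkl','wb'))
    cv2.imwrite(f'pics/{n}0.png',cv2.resize(c['color'][:,:,::-1],(784,588),interpolation=cv2.INTER_CUBIC))
    print(n,-np.array(c['R']).T@c['t'],c['fx'])
s=ctrl.sense();print(s['tool_pos'],s['tool_rot'],s['time_s'],s['grip_width'],ctrl.tip_extent)
E
```

```text
scene [ 1.24039327 -0.71230889  1.03446036] 478.31906113186045
side [ 0.39177381 -0.68509489  0.91408471] 416.75264804388434
[0.14411367 0.60755011 0.20948257] [-3.13998075e+00  1.41752543e-04  2.90884903e+00] 0.1 0.08824988374343865 0.011
```

View pics/scene0.png

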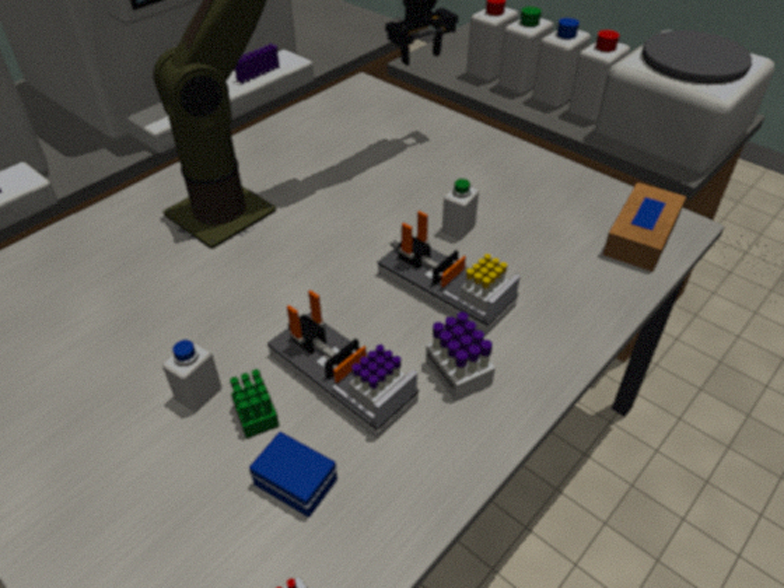

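View pics/side0.png

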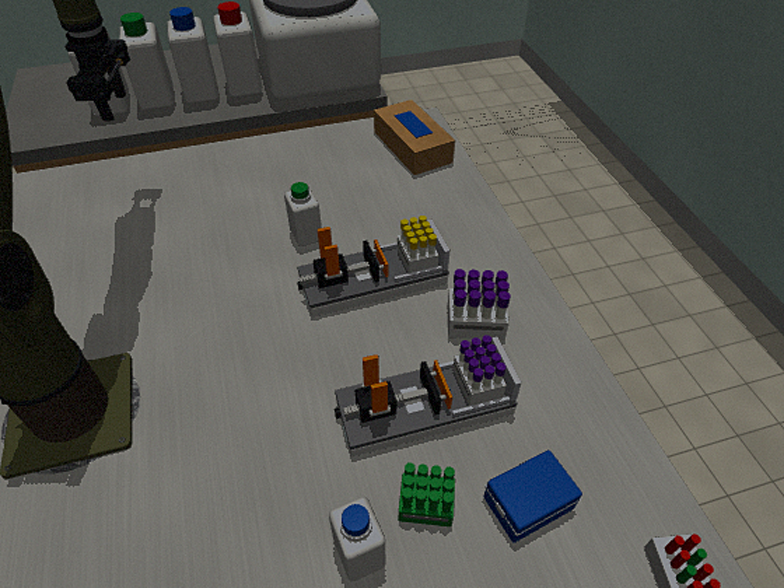

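Scene view: the purple-rack clamp is at (340,350), with its paddle tops at (294,309) and (315,294). The yellow-rack clamp is at (445,265). In the side view the purple clamp's paddles are at (371,370) and (379,397). The larger purple rack, standing loose, is a decoy.

```bash
python3 - <<'E'
from h import *
for n in ['scene','side']:
    c=pickle.load(open(n+'.pkl','rb')); hsv=cv2.cvtColor(c['color'],cv2.COLOR_RGB2HSV)
    m=cv2.inRange(hsv,(4,150,80),(15,255,255)); k,l,st,ce=cv2.connectedComponentsWithStats(m)
    for i in range(1,k):
        if 40<st[i,4]<2000:
            pts=np.argwhere(l==i)[:,::-1]; 
            top=pts[pts[:,1]<=st[i,1]+2].mean(0)
            b=cv2.boxPoints(cv2.minAreaRect(pts.astype(np.float32)))
            print(n,st[i],ce[i].round(1),'top@.154',onz(c,*top,.154).round(4),'cen@.13',onz(c,*ce[i],.115).round(3))
    # green/blue caps and boxes
    for nm,lo,hi,z in [('purple',(125,80,40),(150,255,255),.12),('yellow',(22,150,80),(32,255,255),.12),('blue',(105,150,60),(125,255,255),.138),('green',(45,120,40),(80,255,255),.138)]:
        m=cv2.inRange(hsv,lo,hi); m=cv2.dilate(m,np.ones((5,5)));k,l,st,ce=cv2.connectedComponentsWithStats(m)
        for i in range(1,k):
            if st[i,4]>150: print(n,nm,st[i,4],ce[i].round(),onz(c,*ce[i],z).round(3))
E
```

```text
scene [436 130  52  48 616] [462.7 154.4] top@.154 [0.8134 0.5925 0.154 ] cen@.13 [0.864 0.548 0.115]
scene [316 183  16  15  68] [323.2 190.5] top@.154 [0.6681 0.1224 0.154 ] cen@.13 [0.644 0.125 0.115]
scene [238 248  23  18  97] [249.1 256.5] top@.154 [ 0.684 -0.183  0.154] cen@.13 [ 0.659 -0.192  0.115]
scene purple 754 [184.  44.] [-0.377  0.458  0.12 ]
scene purple 255 [460. 152.] [0.853 0.547 0.12 ]
scene purple 1307 [330. 241.] [ 0.781 -0.021  0.12 ]
scene purple 851 [268. 261.] [ 0.708 -0.173  0.12 ]
scene yellow 552 [347. 192.] [0.702 0.162 0.12 ]
scene blue 175 [406.  16.] [0.195 1.306 0.138]
scene blue 477 [463. 152.] [0.869 0.526 0.138]
scene blue 245 [131. 249.] [ 0.437 -0.383  0.138]
scene blue 2057 [209. 333.] [ 0.759 -0.412  0.138]
scene green 241 [380.  10.] [0.066 1.281 0.138]
scene green 168 [330. 132.] [0.5   0.339 0.138]
scene green 1279 [180. 287.] [ 0.62  -0.376  0.138]
side purple 1246 [344. 205.] [ 0.766 -0.022  0.12 ]
side purple 979 [345. 255.] [ 0.707 -0.173  0.12 ]
side yellow 532 [298. 163.] [0.704 0.166 0.12 ]
side blue 194 [128.   8.] [0.299 1.349 0.138]
side blue 424 [295.  88.] [0.807 0.516 0.138]
side blue 2563 [381. 349.] [ 0.681 -0.413  0.138]
side blue 476 [253. 370.] [ 0.433 -0.382  0.138]
side green 346 [94. 16.] [0.152 1.306 0.138]
side green 206 [213. 135.] [0.493 0.342 0.138]
side green 1913 [305. 353.] [ 0.536 -0.378  0.138]
side green 260 [497. 401.] [ 0.837 -0.56   0.138]
```

```bash
python3 - <<'E'
from h import *
C={}
for n in ['scene','side']:
    c=C[n]=pickle.load(open(n+'.pkl','rb')); hsv=cv2.cvtColor(cv2.GaussianBlur(c['color'],(3,3),0),cv2.COLOR_RGB2HSV)
    m=cv2.inRange(hsv,(3,170,70),(14,255,255)); 
    x,y,w,h=(190,200,90,80) if n=='scene' else (235,235,100,70)
    for (u,v) in ([(211,230),(225,218)] if n=='scene' else [(265,262),(271,284)]): print(n,hsv[v,u])
    k,l,st,ce=cv2.connectedComponentsWithStats(m)
    for i in range(1,k):
        if 40<st[i,4] and x<ce[i][0]<x+w and y<ce[i][1]<y+h:
            pts=np.argwhere(l==i)[:,::-1]; top=pts[pts[:,1]<=st[i,1]+2].mean(0)
            print(n,st[i],ce[i].round(1),top.round(1),onz(c,*top,.154).round(4))
    cv2.imwrite(f'pics/{n}c.png',cv2.resize(c['color'][y:y+h,x:x+w,::-1],None,fx=5,fy=5,interpolation=cv2.INTER_CUBIC))
a=cv2.imread('pics/scenec.png');b=cv2.imread('pics/sidec.png')
W=400
o=np.zeros((400,800,3),np.uint8);o[:,:400]=cv2.resize(a,(400,400*80//90))[:400].copy() if 0 else cv2.resize(a,(400,400));o[:,400:]=cv2.resize(b,(400,400));cv2.imwrite('pics/crop.png',o)
E
```

```text
scene [ 10 248  72]
scene [ 10 244  69]
scene [221 208   8  22  91] [224.7 218.4] [222.7 209.4] [ 0.5181 -0.1452  0.154 ]
scene [206 219   9  22  95] [209.7 229.3] [207.4 220.3] [ 0.5183 -0.1991  0.154 ]
scene [238 248  23  24 181] [248.3 259.2] [257.4 249.3] [ 0.6832 -0.1842  0.154 ]
side [ 11 248  69]
side [ 13 251  70]
side [259 254  11  21 118] [264.5 263.5] [266.2 255.4] [ 0.5236 -0.145   0.154 ]
side [265 275  12  20 139] [271.  284.5] [271.3 276.3] [ 0.5195 -0.202   0.154 ]
```

View pics/crop.png

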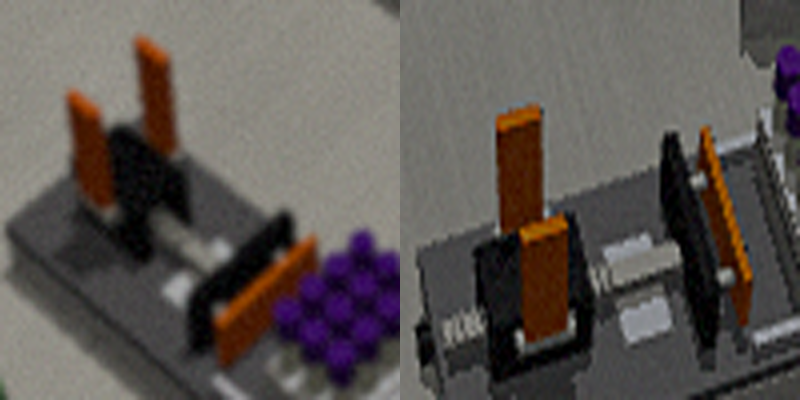

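The crop shows the paddle tops clearly in both views: scene (150,40) and (83,95), side (520,110) and (543,225). Both paddles are at rest. Next I get the yaw from the base edge.

```bash
python3 - <<'E'
from h import *
for n,L in [('side',[(349,447),(516,404),(336,404)]),('scene',[(270,346),(375,425),(416,392)])]:
    c=pickle.load(open(n+'.pkl','rb'))
    for z in (0.005,.04):
        P=[onz(c,u/1.4,v/1.4,z) for u,v in L]; d=P[1]-P[0]; print(n,z,np.round(P,3)[:,:2].tolist(),'yaw',np.arctan2(d[1],d[0]),np.linalg.norm(d))
    for nm,lo,hi in [('pur',(125,80,40),(150,255,255))]:
        pass
# triangulate paddles
sc,si=[pickle.load(open(n+'.pkl','rb')) for n in('scene','side')]
for a,b in [((224.7,218.4),(264.5,263.5)),((209.7,229.3),(271,284.5))]:
    o1,d1=ray(sc,*a);o2,d2=ray(si,*b)
    s=np.linalg.lstsq(np.c_[d1,-d2],o2-o1,rcond=None)[0]; p,q=o1+s[0]*d1,o2+s[1]*d2; print(((p+q)/2).round(4),np.linalg.norm(p-q).round(4))
s=ctrl.sense();print(s['q'])
E
```

```text
side 0.005 [[0.461, -0.209], [0.77, -0.212], [0.459, -0.12]] yaw -0.009493456083402123 0.30935529238122633
side 0.04 [[0.458, -0.228], [0.756, -0.23], [0.456, -0.142]] yaw -0.00949345608340215 0.2974450323960334
scene 0.005 [[0.446, -0.212], [0.737, -0.209], [0.744, -0.102]] yaw 0.009397394057380319 0.2907810975215759
scene 0.04 [[0.473, -0.229], [0.754, -0.226], [0.76, -0.123]] yaw 0.009397394057380163 0.28089500690902186
[ 0.5196 -0.1429  0.1202] 0.0011
[ 0.519  -0.198   0.1181] 0.0029
[-1.30419703  0.68992278 -0.19449711  1.5662136   0.15732251  0.90246554
 -0.21511373]
```

>>> {"fn": "jog_arm", "kwargs": {
  "deltas": [
    [[0,0,0],[0,0,-0.116],1],
    [[0,0,0],[0,0,-0.116],1],
    [[-38,-40,-2],[0,0,0],1],
    [[-38,-40,-2],[0,0,0],1],
    [[-38,-40,-2],[0,0,0],1],
    [[-38,-40,-2],[0,0,0],1],
    [[-38,-40,-2],[0,0,0],1],
    [[-38,-40,-2],[0,0,0],1],
    [[-38,-40,0],[0,0,0],1],
    [[-38,-40,0],[0,0,0],1],
    [[-38,-40,0],[0,0,0],1],
    [[-30,-40,0],[0,0,0],1]
  ]
}}

```text
time_s: 1.6
tool_pos: [0.5171, 0.2061, 0.2219]
tool_rot: [-3.142, -0.0, 3.14]
wrist_force: [0.3, 0.4, 0.1]
grip_width: 0.0884
finger_force: 0.0
```

```bash
python3 -c "
from h import *
s=ctrl.sense();print(s['time_s'],s['q'].round(3),s['tool_pos'],s['tool_rot'])"
```

```text
1.6 [-0.267  0.594 -0.322  1.757  0.242  0.83   0.868] [0.51714455 0.20607494 0.22188571] [-3.14151046e+00 -1.26033194e-04  3.13999126e+00]
```

>>> {"fn": "jog_arm", "kwargs": {
  "deltas": [
    [[0,-54,0],[0,0,0],1],
    [[0,-54,0],[0,0,0],1],
    [[0,-54,0],[0,0,0],1],
    [[0,-54,0],[0,0,0],1],
    [[0,-54,0],[0,0,0],1],
    [[0,-54,0],[0,0,0],1],
    [[-1.5,-54,0],[0,0,0],1],
    [[0,0,0],[0,0,0],1],
    [[0,0,0],[0,0,0],1]
  ]
}}

```text
time_s: 2.72
tool_pos: [0.5169, -0.1692, 0.2219]
tool_rot: [3.14, -0.001, 3.141]
wrist_force: [0.3, 0.5, -0.2]
grip_width: 0.0885
finger_force: 0.0
```

```bash
python3 - <<'E'
from h import *
c=imaging.camera('wrist');d=imaging.camera('side')
o=np.zeros((420,800,3),np.uint8);o[:,:560]=c['color'][:,:,::-1];o[:240,560:]=cv2.resize(d['color'][215:335,220:340,::-1],(240,240));cv2.imwrite('pics/w.png',o)
hsv=cv2.cvtColor(cv2.GaussianBlur(c['color'],(3,3),0),cv2.COLOR_RGB2HSV)
m=cv2.inRange(hsv,(3,170,40),(16,255,255));k,l,st,ce=cv2.connectedComponentsWithStats(m)
for i in range(1,k):
    if st[i,4]>80: print(st[i],ce[i].round(1),onz(c,*ce[i],.154).round(4),onz(c,st[i,0],st[i,1],.154).round(4),onz(c,st[i,0]+st[i,2],st[i,1]+st[i,3],.154).round(4))
s=ctrl.sense();print(s['tool_pos'],s['tool_rot'],s['q'].round(2), 'cam',-c['R'].T@c['t'])
E
```

```text
[550 177  10  26 181] [555.7 190.2] [0.4948 0.0614 0.154 ] [0.4837 0.0535 0.154 ] [0.5058 0.0683 0.154 ]
[240 182  15  46 500] [246.5 204.7] [ 0.5072 -0.1944  0.154 ] [ 0.4877 -0.1991  0.154 ] [ 0.5282 -0.1878  0.154 ]
[298 182  15  47 507] [304.7 204.9] [ 0.5074 -0.1456  0.154 ] [ 0.4878 -0.1517  0.154 ] [ 0.5292 -0.1378  0.154 ]
[503 262  57  19 725] [533.8 271.4] [0.5707 0.064  0.154 ] [0.5611 0.0338 0.154 ] [0.5807 0.0908 0.154 ]
[242 277  67  15 877] [275.2 284.7] [ 0.5844 -0.1705  0.154 ] [ 0.5763 -0.2007  0.154 ] [ 0.5922 -0.1391  0.154 ]
[ 0.51720878 -0.16803059  0.22215555] [ 3.14031354e+00 -1.47938498e-04 -3.13938898e+00] [ 0.45  0.58 -0.36  1.79  0.27  0.82  1.54] cam [ 0.43074979 -0.16950851  0.39713155]
```

View pics/w.png

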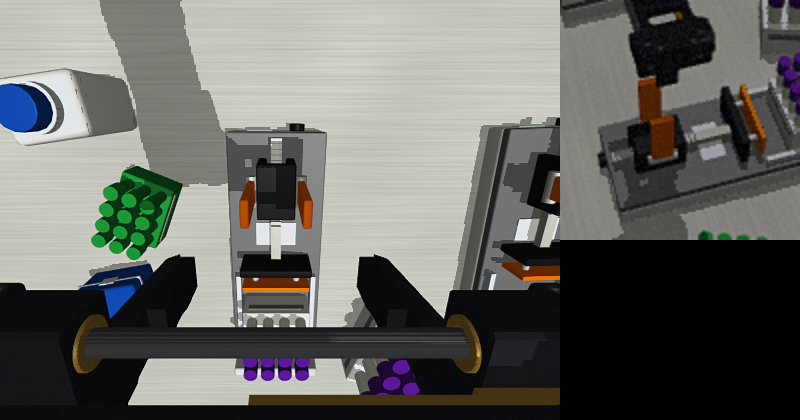

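The wrist view shows the paddles at (246,205) and (305,205), straddled by the fingers. Their midline is at y ≈ -0.170 and the yaw is about 0. I go down in two steps.

>>> {"fn": "jog_arm", "kwargs": {
  "deltas": [
    [[-1,-2,20],[0,0,0],1],
    [[0,0,25],[0,0,0],1],
    [[0,0,25],[0,0,0],1],
    [[0,0,24],[0,0,0],1],
    [[0,0,0],[0,0,0],1],
    [[0,0,0],[0,0,0],1]
  ],
  "newtons": 30
}}

```text
time_s: 3.58
tool_pos: [0.5188, -0.1712, 0.129]
tool_rot: [3.141, 0.001, -3.141]
wrist_force: [-0.4, -0.5, 0.2]
grip_width: 0.0883
finger_force: 0.0
```

>>> {"fn": "jog_arm", "kwargs": {
  "deltas": [
    [[0,0,0],[0,0,0],-1],
    [[0,0,0],[0,0,0],-1],
    [[0,0,0],[0,0,0],-1],
    [[0,0,0],[0,0,0],-1],
    [[0,0,0],[0,0,0],-1],
    [[0,0,0],[0,0,0],-1],
    [[0,0,0],[0,0,0],-1],
    [[0,0,0],[0,0,0],-1]
  ],
  "newtons": 30
}}

```text
time_s: 4.58
tool_pos: [0.5181, -0.1721, 0.1282]
tool_rot: [3.142, 0.0, 3.141]
wrist_force: [0.1, -0.4, -0.5]
grip_width: 0.0099
finger_force: 0.0
```

```bash
python3 - <<'E'
from h import *
c=imaging.camera('wrist');d=imaging.camera('side');e=imaging.camera('scene')
o=np.zeros((600,800,3),np.uint8);o[:420,:560]=c['color'][:,:,::-1];o[:240,560:]=cv2.resize(d['color'][215:335,220:340,::-1],(240,240));o[240:480,560:]=cv2.resize(e['color'][180:280,180:280,::-1],(240,240));cv2.imwrite('pics/w2.png',o)
s=ctrl.sense();print(s['time_s'],s['tool_pos'],s['grip_width'],s['finger_force'])
E
```

```text
4.725 [ 0.51805715 -0.17210711  0.12817126] 0.0007134986025946997 0.0
```

View pics/w2.png

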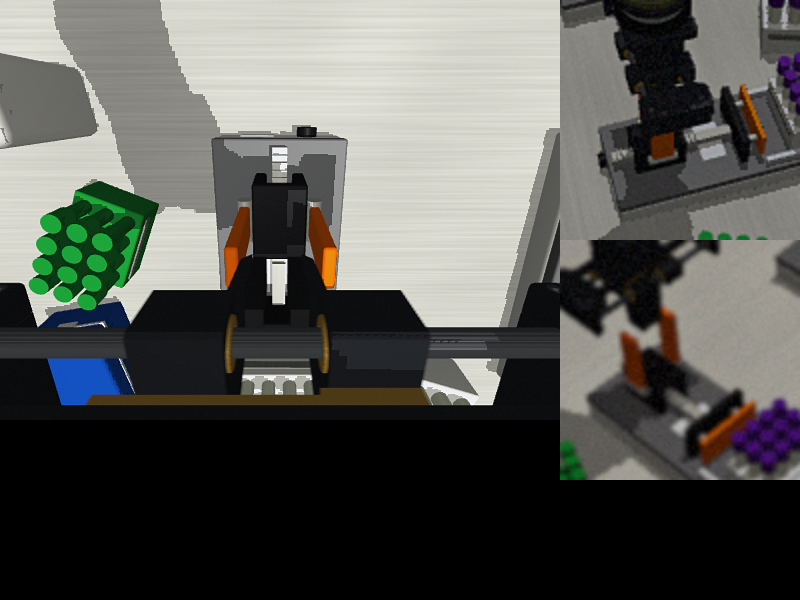

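The fingers have closed fully without touching the paddles. The wrist image puts the paddles at (237,250) and (323,250), with the fingers closed just in front of them at row ~300. I check this by projecting the TCP.

```bash
python3 - <<'E'
from h import *
s=ctrl.sense();T=np.array(s['tool_pos']);print(s['time_s'],T,s['grip_width'])
out=np.zeros((560,800,3),np.uint8)
for j,n in enumerate(['scene','side']):
    c=imaging.camera(n); pickle.dump(c,open(n+'2.pkl','wb'))
    u0,v0=(160,140) if n=='scene' else (200,180)
    im=cv2.resize(c['color'][v0:v0+140,u0:u0+100,::-1],(400,560),interpolation=cv2.INTER_CUBIC)
    for X,col in [(T,(0,255,0)),(T-[0,0,.011],(0,255,255)),(T+[0,0,.1],(255,255,0)),([.518,-.139,.154],(255,0,255)),([.518,-.201,.154],(255,0,255))]:
        u,v=proj(c,X); cv2.circle(im,(int((u-u0)*4),int((v-v0)*4)),4,col,-1)
    out[:,j*400:j*400+400]=im
cv2.imwrite('pics/p3.png',out)
c=imaging.camera('wrist')
for X in (T,T-[0,0,.011],[.518,-.139,.154],[.518,-.201,.154]): print('wrist',proj(c,X))
E
```

```text
4.725 [ 0.51805715 -0.17210711  0.12817126] 0.0007134986025946997
wrist (np.float64(276.6950695326793), np.float64(251.11670657894393))
wrist (np.float64(276.6878680863395), np.float64(243.82382596249712))
wrist (np.float64(336.1842714154643), np.float64(271.659771948607))
wrist (np.float64(224.81844901356897), np.float64(271.69747479757433))
```

View pics/p3.png

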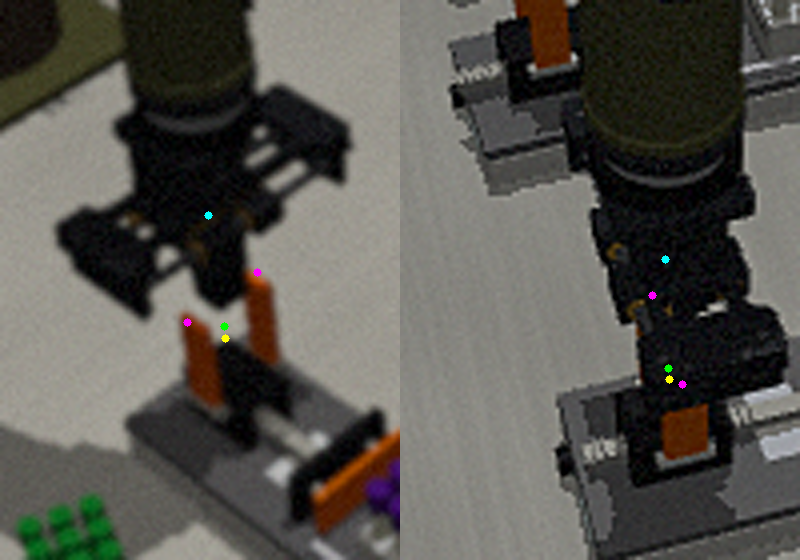

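```bash
python3 - <<'E'
from h import *
s=ctrl.sense();T=np.array(s['tool_pos']);print(T,s['grip_width'],s['tool_rot'])
c=pickle.load(open('scene2.pkl','rb'));g=cv2.cvtColor(c['color'],cv2.COLOR_RGB2GRAY)
print(proj(c,T)); print(g[205:232,206:226])
T0=np.array([.14411,.60755,.20948]);yaw=2.9088
y=np.array([np.sin(yaw),-np.cos(yaw),0])
out=[]
for n in ['scene','side']:
    c=pickle.load(open(n+'.pkl','rb'))
    for X in (T0-[0,0,.011]+.05*y,T0-[0,0,.011]-.05*y,T0): print(n,np.array(proj(c,X))*1.4)
    u,v=map(int,proj(c,T0)); out.append(cv2.resize(c['color'][max(0,v-60):v+40,u-50:u+50,::-1],(400,400))); print(n,u-50,max(0,v-60),v+40)
cv2.imwrite('pics/tip.png',np.hstack(out))
E
```

```text
[ 0.51805598 -0.17211172  0.12816482] 0.000950479673540863 [ 3.14151760e+00 -2.27106362e-05  3.14078975e+00]
(np.float64(216.07038710767978), np.float64(221.67064333896886))
[[ 24  26  21  20  18  27   3   2   7   7  13   1   9  12  13  66 117 148
  156 156]
 [ 59  45   8  17  13  21   8  10   9   4   9   8  11   0  26  66 118 148
  156 154]
 [113  85  30   9  15   8  10   6  18   9   4   3   5   1  24  62 102 138
  150 156]
 [148 107  53  13  10   0  15   8   6   9  10  12   0   9  19  49  95 121
  137 145]
 [157 128  65  18   7   8  11   3  11   7   1  11   1   3  13  39  77 101
  115 129]
 [154 133  84  30   8   0  14   0   0   3   8   0   3   2  12  33  56  82
   96 108]
 [160 140  96  39   8  10  10   3   2  11   0   1  15   0   9  18  33  52
   66  69]
 [158 146 110  50  11   2   9   9   4  19   1   8  12   0   8  16  35  45
   52  51]
 [160 157 126  81  29  10   3   0   1   1   0   7   0  16  23  29  33  38
   39  43]
 [161 160 149 115  75  38   7  12  12   5   6   6  26  50  57  49  50  38
   42  36]
 [158 164 159 148 129  84  46  21   5   1  21  41  78 108 106  75  43  34
  
[... 900 characters left out ...]
  17  19  21  34  48  61  61  45
   41  38]
 [ 88  47  39  44  39  40  37  38  22   0  18   6   9  12  32  42  47  48
   36  42]
 [ 91  53  40  42  38  39  36  33  16  15  18   7   8   7  17  14  22  36
   43  41]
 [ 96  48  42  43  41  38  40  34  23  12   6  22  20  11   9   5  10  26
   24  39]
 [ 89  58  40  39  39  41  37  32  20  17   9   9   3  13   9   4   3  11
    5  20]
 [ 79  52  42  41  47  41  43  33  19   9  14   8  16   8  20  13   6  12
   11  12]]
scene [434.50327894  67.88917776]
scene [404.74584953  77.66201924]
scene [419.88730059  68.87011557]
scene 249 0 89
side [125.50619591 111.91433103]
side [114.32405044 136.21953818]
side [118.35136625 119.35483457]
side 34 25 125
```

View pics/tip.png

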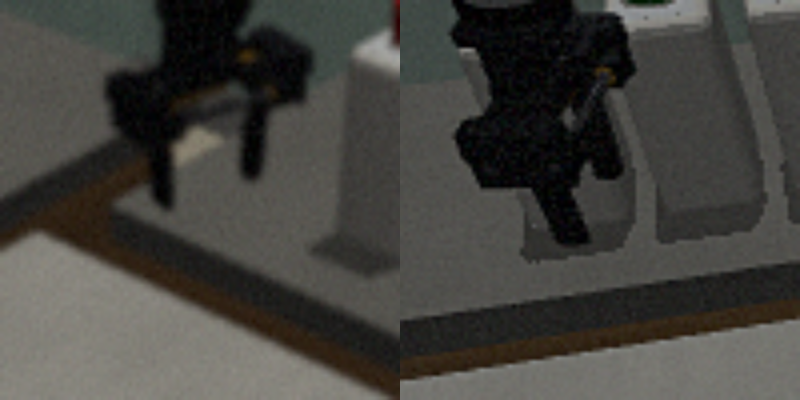

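```bash
python3 - <<'E'
from h import *
sc,si=[pickle.load(open(n+'.pkl','rb')) for n in('scene','side')]
def tri(a,b):
    o1,d1=ray(sc,*a);o2,d2=ray(si,*b)
    s=np.linalg.lstsq(np.c_[d1,-d2],o2-o1,rcond=None)[0]; p,q=o1+s[0]*d1,o2+s[1]*d2; return (p+q)/2,np.linalg.norm(p-q)
for a,b in [((290,45.2),(77,85.7)),((311.5,39.4),(85.7,69.5))]: print(tri(a,b))
# current tip: scene2 pixel
c=pickle.load(open('scene2.pkl','rb'))
for z in (.125,.14,.145,.15,.155): print(z,np.array(proj(c,[.518,-.172,z])), onz(c,214.5,215.5,z))
d=pickle.load(open('side2.pkl','rb'));E=np.array
w=imaging.camera('wrist');g=cv2.cvtColor(w['color'],cv2.COLOR_RGB2GRAY)
print(g[235:320:4,272:284:3].T)
for z in (.117,.15):print(proj(w,[.518,-.172,z]))
E
```

```text
(array([0.13140674, 0.56457693, 0.23573802]), np.float64(0.001388298001083105))
(array([0.15438233, 0.66241902, 0.23191451]), np.float64(0.0005153251445636181))
0.125 [216.2043232  222.47174115] [ 0.4951702  -0.15731864  0.125     ]
0.14 [215.64630321 218.49444668] [ 0.50746138 -0.16647226  0.14      ]
0.145 [215.45824057 217.15402787] [ 0.51155844 -0.16952346  0.145     ]
0.15 [215.2691357  215.80618054] [ 0.5156555  -0.17257467  0.15      ]
0.155 [215.07897992 214.45084277] [ 0.51975257 -0.17562587  0.155     ]
[[20 17 16 19 18 31 11  9 10 11 11  8  9  9  8 11  8 12 13 26 27 26]
 [20 19 16 18 15 30  6  1  1  3  4  1  0  2  4  2  4  3 12 29 27 28]
 [18 18 19 15 15 32 20  8 19 18 19 17 19 18 19 15 17 14 11 27 27 25]
 [18 17 18 32 32 32  8 11 10 11 10 10 10 11  8 10 13 11 12 27 25 25]]
(np.float64(276.8484967043281), np.float64(243.63650025135922))
(np.float64(276.9016284371856), np.float64(268.09825081903256))
```

The tip crop shows the start fingertips at (165,205) and (250,178) in the scene view, and (572,243) and (607,178) in the side view. They triangulate to z ≈ 0.234 with the TCP reported at 0.2095. So the real fingertips are about 25 mm above the reported TCP, where they should be 11 mm below it, and the squeeze passed just over the paddles. I go about 34 mm lower to make up for it.

>>> {"fn": "jog_arm", "kwargs": {
  "deltas": [
    [[0,0,-8],[0,0,0],1],
    [[0,0,0],[0,0,0],1],
    [[0,0,0],[0,0,0],1],
    [[0,0,0],[0,0,0],1],
    [[0,0,0],[0,0,0],1],
    [[0,0,0],[0,0,0],1],
    [[0,0,0],[0,0,0],1],
    [[0,0,0],[0,0,0],1],
    [[0,2,0],[0,0,0],1]
  ]
}}

```text
time_s: 6.05
tool_pos: [0.518, -0.1702, 0.1362]
tool_rot: [-3.142, -0.0, 3.14]
wrist_force: [-1.0, -0.1, -0.8]
grip_width: 0.0872
finger_force: 0.0
```

>>> {"fn": "jog_arm", "kwargs": {
  "deltas": [
    [[0,0,10],[0,0,0],1],
    [[0,0,10],[0,0,0],1],
    [[0,0,11],[0,0,0],1],
    [[0,0,11],[0,0,0],1],
    [[0,0,0],[0,0,0],1]
  ]
}}

```text
time_s: 6.68
tool_pos: [0.5173, -0.1699, 0.0931]
tool_rot: [3.141, -0.002, 3.141]
wrist_force: [0.4, 0.1, 0.2]
grip_width: 0.0882
finger_force: 0.0
```

>>> {"fn": "jog_arm", "kwargs": {
  "deltas": [
    [[0,0,0],[0,0,0],-1],
    [[0,0,0],[0,0,0],-1],
    [[0,0,0],[0,0,0],-1],
    [[0,0,0],[0,0,0],-1],
    [[0,0,0],[0,0,0],-1],
    [[0,0,0],[0,0,0],-1],
    [[0,0,0],[0,0,0],-1]
  ],
  "newtons": 30
}}

```text
time_s: 7.55
tool_pos: [0.5183, -0.1701, 0.0941]
tool_rot: [3.141, 0.0, 3.141]
wrist_force: [0.9, -0.4, -0.8]
grip_width: 0.0361
finger_force: 28.9
```

Contact is good: width 36 mm at 29 N, which is the first squeeze. Now I cycle.

>>> {"fn": "jog_arm", "kwargs": {
  "deltas": [
    [[0,0,0],[0,0,0],1],
    [[0,0,0],[0,0,0],1],
    [[0,0,0],[0,0,0],1],
    [[0,0,0],[0,0,0],1],
    [[0,0,0],[0,0,0],1],
    [[0,0,0],[0,0,0],1]
  ]
}}

```text
time_s: 8.3
tool_pos: [0.518, -0.1701, 0.0941]
tool_rot: [3.141, -0.0, 3.141]
wrist_force: [-0.5, 0.9, -0.2]
grip_width: 0.0883
finger_force: 0.0
```

>>> {"fn": "jog_arm", "kwargs": {
  "deltas": [
    [[0,0,0],[0,0,0],-1],
    [[0,0,0],[0,0,0],-1],
    [[0,0,0],[0,0,0],-1],
    [[0,0,0],[0,0,0],-1],
    [[0,0,0],[0,0,0],-1],
    [[0,0,0],[0,0,0],-1],
    [[0,0,0],[0,0,0],-1]
  ]
}}

```text
time_s: 9.18
tool_pos: [0.518, -0.1701, 0.0938]
tool_rot: [3.141, -0.0, 3.141]
wrist_force: [1.6, -1.5, -5.5]
grip_width: 0.0363
finger_force: 28.3
```

```bash
python3 - <<'E'
from h import *
d=imaging.camera('side');e=imaging.camera('scene')
o=np.hstack([cv2.resize(d['color'][215:335,240:380,::-1],(400,343)),cv2.resize(e['color'][190:310,180:320,::-1],(400,343))]);cv2.imwrite('pics/k.png',o)
E
```

```text
(no output)
```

View pics/k.png

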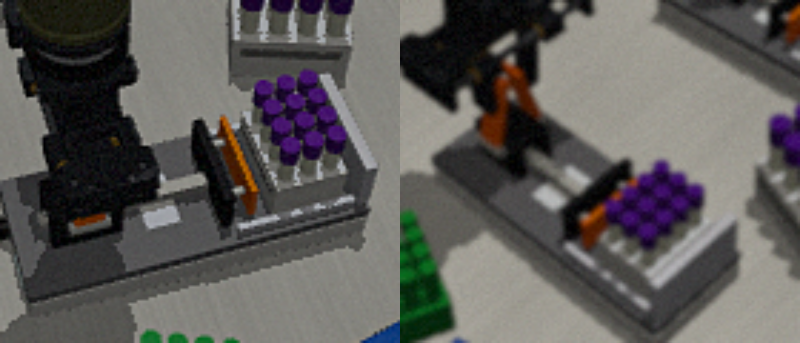

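The paddles are squeezed inwards at (505,95), and the jaw pad at (240,165) has moved close to the rack. I carry on cycling, releasing then squeezing in each call.

>>> {"fn": "jog_arm", "kwargs": {
  "deltas": [
    [[0,0,0],[0,0,0],1],
    [[0,0,0],[0,0,0],1],
    [[0,0,0],[0,0,0],1],
    [[0,0,0],[0,0,0],1],
    [[0,0,0],[0,0,0],1],
    [[0,0,0],[0,0,0],-1],
    [[0,0,0],[0,0,0],-1],
    [[0,0,0],[0,0,0],-1],
    [[0,0,0],[0,0,0],-1],
    [[0,0,0],[0,0,0],-1],
    [[0,0,0],[0,0,0],-1],
    [[0,0,0],[0,0,0],-1]
  ]
}}

```text
time_s: 10.78
tool_pos: [0.5181, -0.1701, 0.0938]
tool_rot: [3.141, -0.0, 3.141]
wrist_force: [1.7, -0.4, -6.3]
grip_width: 0.0368
finger_force: 28.3
```

>>> {"fn": "jog_arm", "kwargs": {
  "deltas": [
    [[0,0,0],[0,0,0],1],
    [[0,0,0],[0,0,0],1],
    [[0,0,0],[0,0,0],1],
    [[0,0,0],[0,0,0],1],
    [[0,0,0],[0,0,0],1],
    [[0,0,0],[0,0,0],-1],
    [[0,0,0],[0,0,0],-1],
    [[0,0,0],[0,0,0],-1],
    [[0,0,0],[0,0,0],-1],
    [[0,0,0],[0,0,0],-1],
    [[0,0,0],[0,0,0],-1],
    [[0,0,0],[0,0,0],-1]
  ]
}}

```text
time_s: 12.28
tool_pos: [0.518, -0.1701, 0.0938]
tool_rot: [3.141, -0.0, 3.141]
wrist_force: [1.6, -0.8, -6.0]
grip_width: 0.0364
finger_force: 28.3
```

>>> {"fn": "jog_arm", "kwargs": {
  "deltas": [
    [[0,0,0],[0,0,0],1],
    [[0,0,0],[0,0,0],1],
    [[0,0,0],[0,0,0],1],
    [[0,0,0],[0,0,0],1],
    [[0,0,0],[0,0,0],1],
    [[0,0,0],[0,0,0],-1],
    [[0,0,0],[0,0,0],-1],
    [[0,0,0],[0,0,0],-1],
    [[0,0,0],[0,0,0],-1],
    [[0,0,0],[0,0,0],-1],
    [[0,0,0],[0,0,0],-1],
    [[0,0,0],[0,0,0],-1]
  ]
}}

```text
time_s: 13.78
tool_pos: [0.518, -0.1701, 0.0938]
tool_rot: [3.141, -0.0, 3.141]
wrist_force: [1.8, -0.8, -6.0]
grip_width: 0.0366
finger_force: 28.3
```

>>> {"fn": "jog_arm", "kwargs": {
  "deltas": [
    [[0,0,0],[0,0,0],1],
    [[0,0,0],[0,0,0],1],
    [[0,0,0],[0,0,0],1],
    [[0,0,0],[0,0,0],1],
    [[0,0,0],[0,0,0],1],
    [[0,0,0],[0,0,0],-1],
    [[0,0,0],[0,0,0],-1],
    [[0,0,0],[0,0,0],-1],
    [[0,0,0],[0,0,0],-1],
    [[0,0,0],[0,0,0],-1],
    [[0,0,0],[0,0,0],-1],
    [[0,0,0],[0,0,0],-1]
  ]
}}

```text
time_s: 15.28
tool_pos: [0.518, -0.1701, 0.0938]
tool_rot: [3.141, -0.0, 3.141]
wrist_force: [1.9, -0.1, -5.5]
grip_width: 0.0363
finger_force: 28.3
```

>>> {"fn": "jog_arm", "kwargs": {
  "deltas": [
    [[0,0,0],[0,0,0],1],
    [[0,0,0],[0,0,0],1],
    [[0,0,0],[0,0,0],1],
    [[0,0,0],[0,0,0],1],
    [[0,0,0],[0,0,0],1],
    [[0,0,0],[0,0,0],-1],
    [[0,0,0],[0,0,0],-1],
    [[0,0,0],[0,0,0],-1],
    [[0,0,0],[0,0,0],-1],
    [[0,0,0],[0,0,0],-1],
    [[0,0,0],[0,0,0],-1],
    [[0,0,0],[0,0,0],-1]
  ]
}}

```text
time_s: 16.77
tool_pos: [0.518, -0.1701, 0.0938]
tool_rot: [3.141, -0.0, 3.141]
wrist_force: [1.3, -0.3, -5.8]
grip_width: 0.0367
finger_force: 28.3
```

```bash
python3 - <<'E'
from h import *
d=imaging.camera('side');e=imaging.camera('scene')
o=np.hstack([cv2.resize(d['color'][215:335,240:380,::-1],(400,343)),cv2.resize(e['color'][190:310,180:320,::-1],(400,343))]);cv2.imwrite('pics/k2.png',o)
for c in(d,e):
    hsv=cv2.cvtColor(cv2.GaussianBlur(c['color'],(3,3),0),cv2.COLOR_RGB2HSV)
    m=cv2.inRange(hsv,(3,170,60),(16,255,255));k,l,st,ce=cv2.connectedComponentsWithStats(m)
    for i in range(1,k):
        if st[i,4]>60 and 200<ce[i][1]<300: print(st[i],ce[i].round(1),onz(c,*ce[i],.075).round(3))
E
```

```text
[326 254  13  34 133] [332.6 270.3] [ 0.679 -0.177  0.075]
[208 212  20  29 199] [216.6 226.1] [ 0.49  -0.151  0.075]
```

View pics/k2.png

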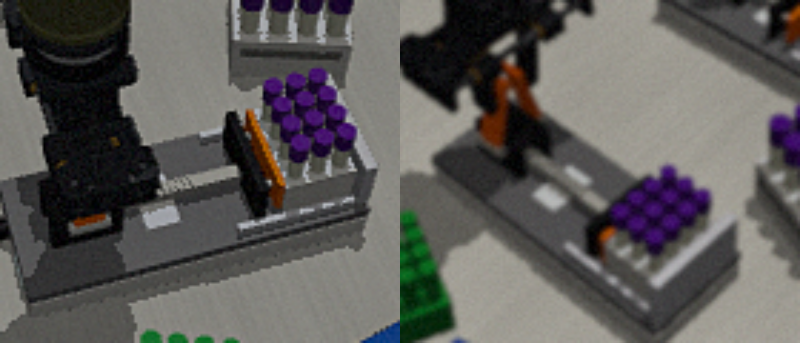

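The rack is now against the stop, with the pad at (265,160), but the paddles still go in fully. The jaw may not be at its end, so I continue with a stronger grip.

>>> {"fn": "jog_arm", "kwargs": {
  "deltas": [
    [[0,0,0],[0,0,0],1],
    [[0,0,0],[0,0,0],1],
    [[0,0,0],[0,0,0],1],
    [[0,0,0],[0,0,0],1],
    [[0,0,0],[0,0,0],1],
    [[0,0,0],[0,0,0],-1],
    [[0,0,0],[0,0,0],-1],
    [[0,0,0],[0,0,0],-1],
    [[0,0,0],[0,0,0],-1],
    [[0,0,0],[0,0,0],-1],
    [[0,0,0],[0,0,0],-1],
    [[0,0,0],[0,0,0],-1]
  ],
  "newtons": 45
}}

```text
time_s: 18.38
tool_pos: [0.518, -0.17, 0.0937]
tool_rot: [3.141, -0.0, 3.141]
wrist_force: [1.6, -0.4, -7.1]
grip_width: 0.0357
finger_force: 42.7
```

>>> {"fn": "jog_arm", "kwargs": {
  "deltas": [
    [[0,0,0],[0,0,0],1],
    [[0,0,0],[0,0,0],1],
    [[0,0,0],[0,0,0],1],
    [[0,0,0],[0,0,0],1],
    [[0,0,0],[0,0,0],1],
    [[0,0,0],[0,0,0],-1],
    [[0,0,0],[0,0,0],-1],
    [[0,0,0],[0,0,0],-1],
    [[0,0,0],[0,0,0],-1],
    [[0,0,0],[0,0,0],-1],
    [[0,0,0],[0,0,0],-1],
    [[0,0,0],[0,0,0],-1]
  ]
}}

```text
time_s: 19.88
tool_pos: [0.518, -0.1701, 0.0938]
tool_rot: [3.141, -0.0, 3.141]
wrist_force: [0.8, 0.5, -5.4]
grip_width: 0.0357
finger_force: 42.8
```

>>> {"fn": "jog_arm", "kwargs": {
  "deltas": [
    [[0,0,0],[0,0,0],1],
    [[0,0,0],[0,0,0],1],
    [[0,0,0],[0,0,0],1],
    [[0,0,0],[0,0,0],1],
    [[0,0,0],[0,0,0],1],
    [[0,0,0],[0,0,0],-1],
    [[0,0,0],[0,0,0],-1],
    [[0,0,0],[0,0,0],-1],
    [[0,0,0],[0,0,0],-1],
    [[0,0,0],[0,0,0],-1],
    [[0,0,0],[0,0,0],-1],
    [[0,0,0],[0,0,0],-1]
  ]
}}

```text
time_s: 21.38
tool_pos: [0.518, -0.17, 0.0938]
tool_rot: [3.141, -0.0, 3.141]
wrist_force: [0.6, -0.0, -5.7]
grip_width: 0.0361
finger_force: 42.8
```

```bash
python3 - <<'E'
from h import *
# jaw plate (dark) vs pad in side view, compared with earlier crops (k.png after 2 squeezes, k2 after 7)
d=imaging.camera('side')
cur=cv2.resize(d['color'][215:335,240:380,::-1],(400,343))
for nm,im in [('k',cv2.imread('pics/k.png')[:,:400]),('k2',cv2.imread('pics/k2.png')[:,:400]),('now',cur)]:
    hsv=cv2.cvtColor(cv2.GaussianBlur(im,(5,5),0),cv2.COLOR_BGR2HSV)
    org=cv2.inRange(hsv,(3,150,60),(16,255,255)); blk=cv2.inRange(hsv,(0,0,0),(180,255,38))
    org[:, :180]=0; blk[:, :180]=0
    L=[]
    for v in range(130,200,10):
        b=np.flatnonzero(blk[v,:300]);o=np.flatnonzero(org[v]); L.append((v,int(b.min()) if len(b) else 0,int(o.min()) if len(o) else 0,int(o.max()) if len(o) else 0))
    print(nm,L)
E
```

```text
k [(130, 193, 220, 231), (140, 192, 226, 236), (150, 192, 222, 241), (160, 194, 226, 245), (170, 197, 230, 250), (180, 208, 234, 254), (190, 208, 246, 258)]
k2 [(130, 224, 246, 260), (140, 223, 251, 265), (150, 225, 255, 269), (160, 228, 260, 273), (170, 240, 264, 279), (180, 240, 272, 283), (190, 242, 272, 284)]
now [(130, 230, 252, 260), (140, 227, 256, 265), (150, 231, 260, 269), (160, 233, 265, 273), (170, 245, 269, 279), (180, 245, 274, 283), (190, 248, 276, 284)]
```

The plate-to-pad distance has gone 51 → 45 → 40 px, so the pad spring is now compressed by about 8 mm. I do two more squeezes, release, and compare again.

>>> {"fn": "jog_arm", "kwargs": {
  "deltas": [
    [[0,0,0],[0,0,0],1],
    [[0,0,0],[0,0,0],1],
    [[0,0,0],[0,0,0],1],
    [[0,0,0],[0,0,0],1],
    [[0,0,0],[0,0,0],1],
    [[0,0,0],[0,0,0],-1],
    [[0,0,0],[0,0,0],-1],
    [[0,0,0],[0,0,0],-1],
    [[0,0,0],[0,0,0],-1],
    [[0,0,0],[0,0,0],-1],
    [[0,0,0],[0,0,0],-1],
    [[0,0,0],[0,0,0],-1]
  ]
}}

```text
time_s: 22.92
tool_pos: [0.518, -0.17, 0.0938]
tool_rot: [3.141, -0.0, 3.141]
wrist_force: [1.9, -0.3, -6.2]
grip_width: 0.0356
finger_force: 42.8
```

>>> {"fn": "jog_arm", "kwargs": {
  "deltas": [
    [[0,0,0],[0,0,0],1],
    [[0,0,0],[0,0,0],1],
    [[0,0,0],[0,0,0],1],
    [[0,0,0],[0,0,0],1],
    [[0,0,0],[0,0,0],1],
    [[0,0,0],[0,0,0],-1],
    [[0,0,0],[0,0,0],-1],
    [[0,0,0],[0,0,0],-1],
    [[0,0,0],[0,0,0],-1],
    [[0,0,0],[0,0,0],-1],
    [[0,0,0],[0,0,0],-1],
    [[0,0,0],[0,0,0],-1]
  ]
}}

```text
time_s: 24.42
tool_pos: [0.518, -0.17, 0.0938]
tool_rot: [3.141, -0.0, 3.141]
wrist_force: [0.8, 0.3, -4.8]
grip_width: 0.0357
finger_force: 42.8
```

>>> {"fn": "jog_arm", "kwargs": {
  "deltas": [
    [[0,0,0],[0,0,0],1],
    [[0,0,0],[0,0,0],1],
    [[0,0,0],[0,0,0],1],
    [[0,0,0],[0,0,0],1],
    [[0,0,0],[0,0,0],1],
    [[0,0,0],[0,0,0],1],
    [[0,0,-20],[0,0,0],1],
    [[0,0,-25],[0,0,0],1],
    [[0,0,-30],[0,0,0],1],
    [[0,0,-30],[0,0,0],1],
    [[0,0,0],[0,0,0],1],
    [[0,0,0],[0,0,0],1]
  ]
}}

```text
time_s: 25.92
tool_pos: [0.5174, -0.1701, 0.1985]
tool_rot: [3.141, -0.001, 3.141]
wrist_force: [0.6, 0.1, 0.2]
grip_width: 0.0883
finger_force: 0.0
```

```bash
python3 - <<'E'
from h import *
d=imaging.camera('side');e=imaging.camera('scene')
im=cv2.resize(d['color'][215:335,240:380,::-1],(400,343))
cv2.imwrite('pics/fin.png',np.hstack([im,cv2.resize(e['color'][190:310,180:320,::-1],(400,343))]))
hsv=cv2.cvtColor(cv2.GaussianBlur(im,(5,5),0),cv2.COLOR_BGR2HSV)
org=cv2.inRange(hsv,(3,150,60),(16,255,255)); blk=cv2.inRange(hsv,(0,0,0),(180,255,38))
org[:, :180]=0; blk[:, :180]=0
for v in range(130,200,10):
    b=np.flatnonzero(blk[v,:300]);o=np.flatnonzero(org[v]); print(v,b.min() if len(b) else 0,o.min() if len(o) else 0,o.max() if len(o) else 0)
E
```

```text
130 229 250 260
140 227 255 265
150 229 260 269
160 233 264 273
170 245 269 279
180 244 272 283
190 245 275 284
```

View pics/fin.png

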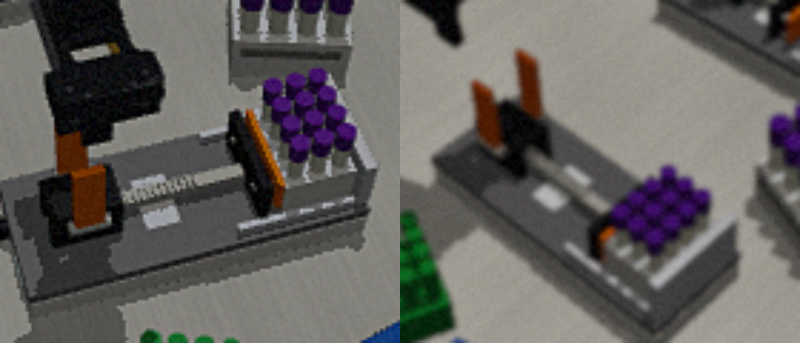

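The paddles stand free at (70,150) and (88,195). The rack is against the stop and the jaw advanced no further (the plate stays at 233 px), so the grip is at its end. I hand the job in.

```bash
python3 -c "
from h import *
print(ctrl.close_job())"
```

```text
the job is handed in; nothing more can be done
None
```

I handed the job in with the purple-capped rack gripped against the fixed stop, the trigger back at rest and the arm clear; the pad force is judged only from the images (spring compressed about 8 mm, so roughly 7 N), and no verdict came back.

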